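Seat a wheel axle against the stop and snap the toggle clamp shut

ROBOT

A 6-joint arm with a two-finger parallel gripper is mounted at the origin on the work surface. World frame = base frame: x ahead of the robot, y to its left, z up, the work surface at z = 0. Lengths are in m, angles in degrees, forces in N, time in s.
With the tool pointing down it reaches from about 0.3 to 0.875 m from the base axis. Payload 6.4 kg.
Tool frame: the origin (TCP) lies at the very end of the fingers, on their centre line; the grasp point (between the pads) lies 19 mm behind it; y points along the fingers, z is the direction in which the jaws open and shut, and the axes are right-handed (so a half turn about y gives the same grasp; the last joint's range is limited). The gripper opens to 85 mm and grips with 20 to 120 N. Pads are 22 mm wide; open, the fingers measure 114 mm over their backs; the gripper's body (76 mm by 85 mm) begins 54 mm behind the grasp point. The pads swing forward as they close: fully open they stand 13 mm farther back than shut.
Start: joints at [51.549, 10.359, 92.074, -0, 77.567, -11.82], TCP at [0.258, 0.514, 0.231] pointing down, gripper open.
Joint ranges: [-171.53, 171.53], [-51.25, 118.39], [17.06, 147.69], [-65.23, 245.23], [0, 150.52], [-178.68, 178.68]. Speed limits (degrees/s): [147.25, 147.25, 172.46, 180, 180, 180].

INTERFACE

Orientations are given as a 3x3 rotation matrix whose columns are the frame's x, y, z axes.
In Python, from bench import manip gives the robot as it stands.
- The arm moves only by the tool arm_command, never from a script. Its argument "motion" is a list that holds one entry, the list of rows, each a list of 7 numbers: the opening in per cent of the stroke, from 0 (shut) to 100 (fully open), then the shift along the tool's x, y, z scaled (see below), then the turn, a rotation vector about the tool's x, y, z scaled (see below). In form: [[[fingers, tx, ty, tz, wx, wy, wz], ...]]. A call has 1 to 5 rows; each row is the pose to reach, as a shift and turn from the pose commanded when the call began, along the tool's axes at that moment, turning the shorter way round; what a row does not reach only later rows make up. The controller multiplies each number of a shift by 0.5 m and each number of a turn by 360 degrees. A row lasts 1/10 s, in which the tool goes at most 50 mm and 8.59 degrees, less where a joint would pass 70% of its speed; a pose out of reach is approached as far as the arm can. A call with a number of a shift or a turn outside -1 to 1 is refused whole. A call with a gripper value outside its range is refused whole. The fingers move at their own pace and stop on an object; "grip_force" is the grip in N (left out, the last holds). Time passes only in rows, so rows that repeat a pose let the fingers close. It gives the time, the measured TCP pose, the force and the opening at its end, in the units of the state.
- manip.sense(): the state, without advancing time (a new reading comes with each control period).
- manip.camera(name): name is "side" or "top" or "wrist"; returns (picture, depth): 420x560x3 uint8, red, green, blue; 420x560 float32, m along the optical axis (not along the pixel's ray), 0 where there is no reading.
- manip.camera_info(name): a dict with "K" (3x3 intrinsics, pixels), "world_from_camera" (4x4, takes a point from camera to world coordinates). Camera axes: x right, y down, z forward; pixel columns grow to the right and rows downward; lengths in m; the calibration is good to about 2 mm. A picture is of the moment at which its call begins: read the wrist's pose just before it. camera_info takes no time and is no camera call; for the wrist camera it gives the pose at the moment of the call.
- manip.hand_in(): hands the job in, once; it reports no verdict.
The state is a dict: "time_s": time; "joint_positions": joint angles; "qvel": joint speeds; "joint_torque": joint torques, N m; "ee_pos": TCP position; "tool_rot": TCP orientation; "force": force on the tool from outside, world axes, zero at the start; "ft_torque": the same for the moment, N m; "width": finger opening in m.
Only numpy, scipy, OpenCV 4.12 (cv2) and the standard library are available. Lean on these libraries where they do the work, as an engineer would, in place of code of your own. Each camera call takes 0.05 s, during which the arm holds its last target. There are 200 camera calls.

TASK

Push the steel wheel axle along its V cradle, without lifting it, until it is fully home against the end stop. Then push the red-knobbed clamp lever over centre so that it snaps shut and its rubber foot holds the axle down. Only push, do not pick anything up, and leave the bottle, can, bin and bearing where they are.

Things in the scene. Friction and masses are not known exactly. Their poses are not given: they have to be found in the camera images.
- fixture: Blue holding fixture, immovable: base plate 190 x 225 x 12 mm with an aluminium V cradle along its y axis. Origin: on the table surface under the middle of the cradle; z up, y along the cradle towards the end stop, x away from the clamp side. The cradle runs from y = -100 to +90 mm at x = 0, is 55 mm wide and its edges are 63 mm above the table. The clamp stands on the -x side. Base plate spans x -120 to +70 mm, y -112 to +112 mm.
- stop_face (a point): Point on the end stop (dark steel plate 50 mm wide, 12 mm thick, top 76 mm above the table) that the axle's inner end must meet: at (0, 90, 60) mm in the fixture's frame.
- axle: Loose solid steel wheel axle, a plain rod 22 mm in diameter, 220 mm long, about 0.42 kg, with a brass-coloured band at its outer end. Origin at its middle, its own y axis along the rod towards the stop. It lies in the V with its centreline 60 mm above the table, and starts 20 to 55 mm short of the stop; sliding takes about 2 to 6 N. When home its outer end still overhangs the cradle by 30 mm and is free to be pushed. The rod may turn about its own y axis.
- axle_inner_end (a point): Centre of the axle's end face nearest the stop.
- axle_outer_end (a point): Centre of the axle's free, brass-banded end face, on the fixture's -y side, 60 mm above the table: push here towards fixture +y.
- clamp_lever (a joint): Angle of the toggle lever (rad): 0 open (lever leans 37 degrees towards fixture -x, clamp arm raised), 0.65 dead centre (lever upright), about 1.30 shut with the rubber foot on the axle (lever leans 37 degrees towards fixture +x). A spring snaps it to whichever side of centre it is on; moving it off its open rest takes about 4 to 6 N at the knob towards fixture +x (more if pushed lower on the rod), and no force once past centre. With no axle it would go to 1.40.
- lever_knob (a point): Centre of the lever's red ball knob, 26 mm in diameter, 90 mm from the pivot on a 12 mm rod; 157 mm above the table when open or shut, 175 mm at dead centre.
- lever_pivot (a point): Pivot of the lever, at (-55, 30, 85) mm in the fixture's frame; the hinge axis is the fixture's y axis. Two 30 mm wide lugs stand 14 mm either side of it, up to 100 mm above the table.
- clamp_foot: Black rubber foot, 18 x 18 x 9 mm, under the end of the clamp's steel arm (about 62 mm long), which turns rigidly with the lever. Raised, the arm points nearly straight up to about 150 mm above the table; shut, it lies level across the axle. The foot can tilt 7 degrees on the arm. Origin: middle of the arm's end, 14 mm above the foot's sole when shut.
- oil_bottle: White oil bottle, 64 mm in diameter, 150 mm tall, loose; a bystander. Origin at the centre of its base.
- spray_can: Red and blue spray can, 58 mm in diameter, 150 mm tall, loose; a bystander. Origin at the centre of its base.
- red_bin: Red parts bin, 120 x 100 x 65 mm with small bushes in it, loose; a bystander. Origin at the centre of its base.
- bearing: Steel ball-bearing ring, 52 mm across, 16 mm high, loose; a bystander. Origin at the centre of its underside.
Things that resemble listed ones, but are neither listed nor needed, are in the scene too. Several things have the shape of the axle; the one meant has the colours described above.

How it is judged (in metres and radians):
On the way, in this order (a step that is already met when the one before it is completed fails the run):
1. the axle is pushed home against the stop while the clamp is still open (y of axle_inner_end in the frame of fixture above 0.086 m and value of joint clamp_lever below 0.5 rad), for 0.1 s.
2. the lever has snapped over centre and the foot holds the axle (y of axle_inner_end in the frame of fixture above 0.086 m and value of joint clamp_lever above 1.2 rad and contact force between clamp_foot and axle above 2 N), for 0.2 s.
At the end, for the whole second after the job is handed in: The axle lies level in the V cradle (ends within 6 mm of its normal height) with its inner end within 4 mm of the stop, the lever is past 1.2 rad with the rubber foot pressing on the axle with more than 2 N, and all is at rest (all of step 2 and z of each of axle_inner_end, axle_outer_end in the frame of fixture below 0.066 m and z of axle_outer_end in the frame of fixture above 0.054 m and linear speed of axle below 0.01 m/s); the robot touches nothing.
It fails at once if the axle is lifted out of its cradle (z of axle in the frame of fixture above 0.072 m or z of any of axle_outer_end, axle_inner_end in the frame of fixture above 0.08 m or z of axle in the frame of fixture below 0.045 m).
It fails at once if the oil bottle is knocked over, lifted or shoved more than 25 mm (distance of oil_bottle from where it was at the start of the episode above 0.025 m or angle between oil_bottle's own z axis and vertical above 0.35 rad).
It fails at once if the spray can is knocked over, lifted or shoved more than 25 mm (distance of spray_can from where it was at the start of the episode above 0.025 m or angle between spray_can's own z axis and vertical above 0.35 rad).
It fails at once if the red bin is knocked over, lifted or shoved more than 25 mm (distance of red_bin from where it was at the start of the episode above 0.025 m or angle between red_bin's own z axis and vertical above 0.35 rad).
It fails at once if the bearing is knocked over, lifted or shoved more than 25 mm (distance of bearing from where it was at the start of the episode above 0.025 m or angle between bearing's own z axis and vertical above 0.35 rad).
It also fails if it takes over 45 s, if anything falls off the work surface, if the arm or the gripper's body presses on something with over 40 N, if the wrist force passes 120 N, or if a joint passes its speed limit or range.

## Working session

There is one attempt and no reset: what is moved stays moved. The work goes in short steps, Python scripts to look and compute and a tool call to move; the robot and the scene stay as the last step left them, time stands still between calls to the robot, and variables do not carry over. Pictures are saved under pics/ and viewed, about 8 in all and at most 12, crops included, and the job is handed in when it is done.

Besides the shell and the picture viewer there is one more tool, called after "Request:" as name(argument=value, ...) on one line, values as JSON. arm_command: Moves the arm, as the interface text tells. Shifts and turns lie within -1 to 1; 1 stands for 0.5 m of shift or 360 degrees of turn. Its arguments: {"type":"object","properties":{"motion":{"type":"array","items":{"type":"array","items":{"type":"array","items":{"type":"number"}}}},"grip_force":{"type":"number"}},"required":["motion"]}

```bash
mkdir -p pics
python3 - <<'E'
from bench import manip
import cv2,numpy as np
s=manip.sense();print(s['ee_pos'],np.round(s['tool_rot'],3).tolist(),s['width'])
for n in ['side','top']:
    p,d=manip.camera(n);i=manip.camera_info(n)
    np.savez(f'{n}.npz',p=p,d=d,K=i['K'],T=i['world_from_camera'])
    cv2.imwrite(f'pics/{n}.png',p[:,:,::-1]);print(n,np.round(i['world_from_camera'],3).tolist())
E
```

```text
[0.25738264 0.51357716 0.23039045] [[0.894, -0.001, 0.448], [-0.448, -0.001, 0.894], [-0.0, -1.0, -0.002]] 0.08513971842344221
side [[0.94, -0.206, 0.274, 0.257], [-0.342, -0.608, 0.716, -0.873], [0.019, -0.767, -0.642, 0.905], [0.0, 0.0, 0.0, 1.0]]
top [[0.007, -0.996, 0.085, 0.467], [-1.0, -0.009, -0.02, 0.013], [0.021, -0.085, -0.996, 1.385], [0.0, 0.0, 0.0, 1.0]]
```

View pics/side.png

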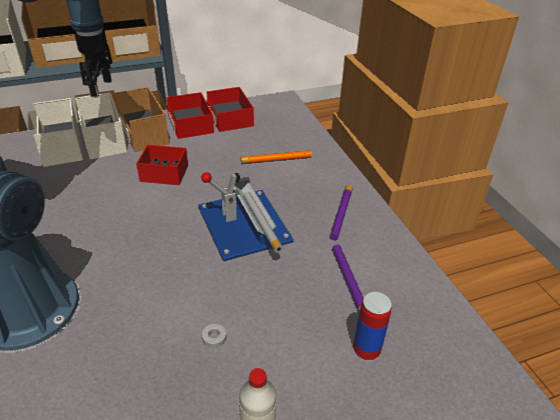

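View pics/top.png

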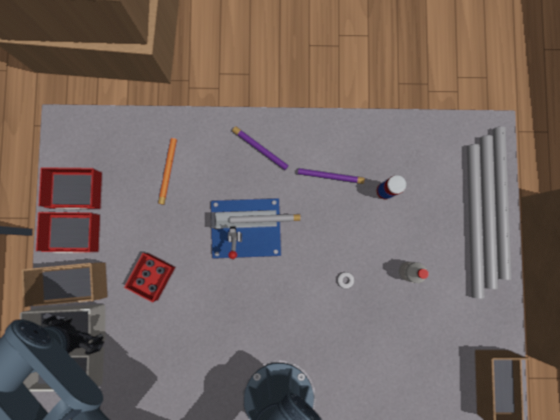

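The side view shows the blue fixture around (245,225), with the red knob at (207,178) and the brass axle end at (278,246). In the top view the knob is at (233,254), the brass end at (297,217) and the stop near (215,219). The fixture's yaw is close to 0.

```bash
cat > h.py <<'E'
import numpy as np,cv2
def ray(K,T,uv):
    d=T[:3,:3]@np.linalg.solve(K,[uv[0],uv[1],1.]);return T[:3,3],d
def onz(K,T,uv,z):
    o,d=ray(K,T,uv);return o+d*(z-o[2])/d[2]
def mask(p,lo,hi,box):
    h=cv2.cvtColor(p,cv2.COLOR_RGB2HSV);m=cv2.inRange(h,lo,hi);o=np.zeros_like(m)
    x0,y0,x1,y1=box;o[y0:y1,x0:x1]=m[y0:y1,x0:x1];return o
def cen(m):
    v,u=np.nonzero(m);return np.array([u.mean(),v.mean()]),len(u)
E
python3 - <<'E'
from h import *
R={}
for n,kb,bb,pb in [('top',(225,245,242,262),(288,208,305,226),(200,190,290,266)),('side',(198,168,216,188),(265,235,290,256),(190,180,300,265))]:
    f=np.load(n+'.npz');p,K,T=f['p'],f['K'],f['T']
    k,c=cen(mask(p,(0,150,80),(6,255,255),kb));b,c2=cen(mask(p,(12,90,60),(30,255,255),bb))
    m=mask(p,(100,120,40),(120,255,255),pb);hull=cv2.convexHull(cv2.findNonZero(m))
    q=cv2.approxPolyDP(hull,6,True)[:,0]
    W=np.array([onz(K,T,x,.012) for x in q])
    print(n,k,c,b,c2,'\n knob',onz(K,T,k,.157),'brass',onz(K,T,b,.062),'\n',q.tolist(),W.round(3).tolist(), W.mean(0))
    r=cv2.minAreaRect(np.array([onz(K,T,x[0],.012)[:2]*1000 for x in hull],np.float32));print(r)
    R[n]=(ray(K,T,k),ray(K,T,b))
for j in (0,1):
    A=0;B=0
    for n in R:
        o,d=R[n][j];d=d/np.linalg.norm(d);P=np.eye(3)-np.outer(d,d);A=A+P;B=B+P@o
    print('tri',np.linalg.solve(A,B))
E
```

```text
top [232.21212121 254.75757576] 33 [296.5        217.35294118] 34 
 knob [0.45133898 0.13812554 0.157     ] brass [ 0.56884781 -0.05250027  0.062     ] 
 [[279, 254], [213, 257], [211, 202], [277, 199]] [[0.453, 0.001, 0.012], [0.442, 0.215, 0.012], [0.621, 0.225, 0.012], [0.633, 0.009, 0.012]] [0.53697761 0.11259555 0.012     ]
((537.4608764648438, 111.79774475097656), (184.564697265625, 219.82220458984375), 2.4937191009521484)
side [205.77027027 176.82432432] 74 [275.32307692 243.41538462] 65 
 knob [0.4527839  0.13867529 0.157     ] brass [ 0.56976297 -0.0462145   0.062     ] 
 [[292, 241], [224, 260], [199, 205], [261, 190]] [[0.631, -0.002, 0.012], [0.45, -0.012, 0.012], [0.442, 0.214, 0.012], [0.624, 0.223, 0.012]] [0.53697719 0.10574442 0.012     ]
((536.9439086914062, 105.95164489746094), (187.8039093017578, 230.04490661621094), 2.482001781463623)
tri [0.45197943 0.1379154  0.15768567]
tri [ 0.56799049 -0.05208962  0.0679036 ]
```

```bash
cat > go.py <<'E'
import sys,numpy as np
from bench import manip
from scipy.spatial.transform import Rotation as Ro
# args: target in fixture frame mm x y z
o=np.array([.562,.111,0]);F=Ro.from_euler('z',2.5,degrees=True).as_matrix()
s=manip.sense();R=np.array(s['tool_rot']);p=np.array(s['ee_pos'])
G=F@np.array([[1,0,0],[0,0,1],[0,-1,0]]).astype(float)  # tool x=fix x, y=down, z=fix y
print('t',s['time_s'],'fix pos mm',(F.T@(p-o)*1000).round(1),'F',np.round(F.T@np.array(s['force']),1))
if len(sys.argv)>3:
    t=o+F@(np.array(sys.argv[1:4],float)/1000)
    print('row',(R.T@(t-p)/.5).round(4),(Ro.from_matrix(R.T@G).as_rotvec(degrees=True)/360).round(4),'dist',np.linalg.norm(t-p))
E
python3 go.py 0 -230 250
```

```text
t 0.1 fix pos mm [-286.8  415.5  230.4] F [0.3 0.9 0.2]
row [ 1.1294 -0.0381 -0.8486] [ 0.0002 -0.0809 -0.0001] dist 0.706610255404607
```

Request:
arm_command(motion=[[[0, 0.56, -0.04, -0.44, 0, -0.08, 0], [0, 0.56, -0.04, -0.44, 0, -0.08, 0], [0, 0.56, -0.04, -0.44, 0, -0.08, 0], [0, 0.56, -0.04, -0.44, 0, -0.08, 0], [0, 0.56, -0.04, -0.44, 0, -0.08, 0]]])

```text
time_s: 0.6
ee_pos: [0.3591, 0.2978, 0.2445]
tool_rot: [[0.999, -0.0, -0.041], [0.041, -0.0, 0.999], [-0.0, -1.0, -0.0]]
force: [0.3, -0.0, 1.4]
width: 0.0123
```

```bash
python3 go.py 0 -230 250
```

```text
t 0.6 fix pos mm [-194.5  195.5  244.5] F [ 0.3 -0.   1.4]
row [ 0.391  -0.0109 -0.8502] [ 0.     -0.0004 -0.    ] dist 0.46790332701684006
```

Request:
arm_command(motion=[[[0, 0.39, -0.01, -0.85, 0, 0, 0], [0, 0.39, -0.01, -0.85, 0, 0, 0], [0, 0.39, -0.01, -0.85, 0, 0, 0], [0, 0.39, -0.01, -0.85, 0, 0, 0], [0, 0.39, -0.01, -0.85, 0, 0, 0]]])

```text
time_s: 1.1
ee_pos: [0.4721, 0.0744, 0.2473]
tool_rot: [[0.999, 0.0, -0.038], [0.038, 0.0, 0.999], [0.0, -1.0, 0.0]]
force: [0.1, 0.2, 0.1]
width: -0.0001
```

```bash
python3 go.py 0 -230 250
```

```text
t 1.1 fix pos mm [-91.4 -32.6 247.3] F [0.1 0.2 0.1]
row [ 0.1851 -0.0055 -0.3937] [-0.    -0.001  0.   ] dist 0.2175174377011645
```

Request:
arm_command(motion=[[[0, 0.185, -0.005, -0.395, 0, 0, 0], [0, 0.185, -0.005, -0.395, 0, 0, 0], [0, 0.185, -0.005, -0.395, 0, 0, 0], [0, 0.185, -0.005, -0.395, 0, 0, 0], [0, 0.185, -0.005, -0.395, 0, 0, 0]]])

```text
time_s: 1.6
ee_pos: [0.5727, -0.1217, 0.2492]
tool_rot: [[0.999, -0.0, -0.034], [0.034, -0.001, 0.999], [-0.0, -1.0, -0.001]]
force: [0.3, 0.8, -0.2]
width: -0.0
```

```bash
python3 go.py 0 -215 48;python3 - <<'E'
from bench import manip
import cv2,numpy as np
i=manip.camera_info('wrist');p,d=manip.camera('wrist')
np.savez('w.npz',p=p,d=d,K=i['K'],T=i['world_from_camera']);cv2.imwrite('pics/w1.png',p[:,:,::-1])
E
```

```text
t 1.6 fix pos mm [   0.6 -232.9  249.2] F [ 0.4  0.8 -0.2]
row [-0.0014  0.4024  0.0362] [ 0.0001 -0.0015 -0.    ] dist 0.2020139784693364
```

View pics/w1.png

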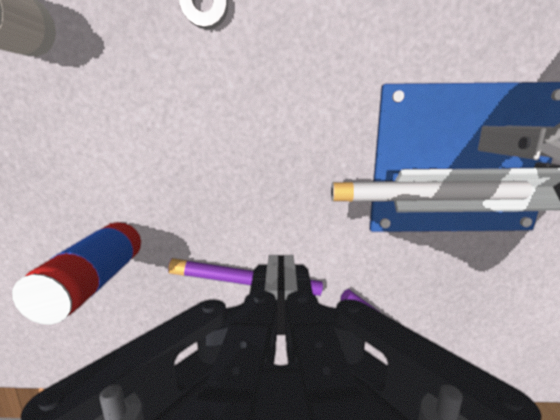

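The wrist view shows the brass band at u = 332–355, v = 191. The purple decoy rods lie below the gripper on the table.

Run:
```python
from h import *
from scipy.spatial.transform import Rotation as Ro
o=np.array([.562,.111,0]);F=Ro.from_euler('z',2.5,degrees=True).as_matrix()
f=np.load('w.npz');K,T=f['K'],f['T']
m=mask(f['p'],(12,100,80),(30,255,255),(320,170,365,215));c,n=cen(m);v,u=np.nonzero(m);print(c,n,u.min(),u.max())
for q,z in [((u.min(),c[1]),.06),((396,176),.063),((396,207),.063),((372,231),.012),((383,84),.012)]:
    print(q,(F.T@(onz(K,T,q,z)-o)*1000).round(1))
```

```text
[343.34513274 191.26548673] 339 334 352
(np.int64(334), np.float64(191.26548672566372)) [   1.6 -171.    60. ]
(396, 176) [ -16.  -102.5   63. ]
(396, 207) [ 20.4 -98.6  63. ]
(372, 231) [  69.7 -107.3   12. ]
(383, 84) [-116.9 -109.8   12. ]
```

Request:
arm_command(motion=[[[0, 0, 0.402, 0.036, 0, 0, 0], [0, 0, 0.402, 0.036, 0, 0, 0], [0, 0, 0.402, 0.036, 0, 0, 0], [0, 0, 0.402, 0.036, 0, 0, 0], [0, 0, 0.402, 0.036, 0, -0.001, 0]]])

```text
time_s: 2.15
ee_pos: [0.5643, -0.0955, 0.0414]
tool_rot: [[0.999, -0.015, -0.046], [0.046, 0.006, 0.999], [-0.014, -1.0, 0.007]]
force: [-1.7, 0.5, -0.3]
width: -0.0001
```

```bash
python3 go.py 1.5 -155 48
```

```text
t 2.15 fix pos mm [  -6.7 -206.4   41.4] F [-1.7  0.6 -0.3]
row [ 0.0164 -0.0128  0.1029] [-0.0011  0.0003 -0.0023] dist 0.05250253007913612
```

Request:
arm_command(motion=[[[0, 0, 0, 0, 0, 0, 0], [0, 0, 0, 0, 0, 0, 0], [0, 0, 0, 0, 0, 0, 0]]])

```text
time_s: 2.45
ee_pos: [0.5736, -0.1004, 0.0525]
tool_rot: [[0.999, 0.006, -0.044], [0.044, -0.002, 0.999], [0.006, -1.0, -0.002]]
force: [1.4, -0.1, 0.6]
width: -0.0001
```

```bash
python3 go.py 1.5 -155 48
```

```text
t 2.45 fix pos mm [   2.3 -211.7   52.5] F [ 1.4 -0.2  0.6]
row [-0.0016  0.0086  0.1134] [0.0004 0.0001 0.0009] dist 0.05684704522729345
```

Request:
arm_command(motion=[[[0, 0, 0, 0.024, 0, 0, 0], [0, 0, 0, 0.048, 0, 0, 0], [0, 0, 0, 0.072, 0, 0, 0], [0, 0, 0, 0.096, 0, 0, 0], [0, 0, 0, 0.12, 0, 0, 0]]])

```text
time_s: 2.95
ee_pos: [0.5693, -0.0393, 0.0499]
tool_rot: [[0.999, 0.002, -0.045], [0.045, -0.002, 0.999], [0.002, -1.0, -0.002]]
force: [0.8, -5.9, 4.8]
width: 0.0002
```

```bash
python3 go.py 1.5 -144 48
```

```text
t 2.95 fix pos mm [   0.7 -150.4   49.9] F [ 0.5 -6.   4.8]
row [0.0016 0.0039 0.0129] [0.0003 0.0002 0.0003] dist 0.006764849963427109
```

Contact force is about 6 N, which is the axle sliding. I'll keep going in small steps.

Request:
arm_command(motion=[[[0, 0, 0, 0.004, 0, 0, 0], [0, 0, 0, 0.008, 0, 0, 0], [0, 0, 0, 0.012, 0, 0, 0], [0, 0, 0, 0.014, 0, 0, 0], [0, 0, 0, 0.014, 0, 0, 0]]])

```text
time_s: 3.45
ee_pos: [0.5687, -0.0331, 0.0495]
tool_rot: [[0.999, 0.001, -0.044], [0.044, -0.001, 0.999], [0.001, -1.0, -0.001]]
force: [0.1, -5.0, 3.7]
width: 0.0
```

```bash
python3 go.py
```

```text
t 3.45 fix pos mm [   0.4 -144.2   49.5] F [-0.1 -5.   3.7]
```

Request:
arm_command(motion=[[[0, 0, 0, 0.004, 0, 0, 0], [0, 0, 0, 0.008, 0, 0, 0], [0, 0, 0, 0.012, 0, 0, 0], [0, 0, 0, 0.012, 0, 0, 0]]])

```text
time_s: 3.85
ee_pos: [0.5686, -0.0302, 0.0495]
tool_rot: [[0.999, 0.001, -0.045], [0.045, -0.006, 0.999], [0.001, -1.0, -0.006]]
force: [-1.4, -17.0, 3.2]
width: 0.0002
```

```bash
python3 go.py
```

```text
t 3.85 fix pos mm [   0.4 -141.3   49.5] F [ -2.1 -16.9   3.2]
```

The force rose to 17 N and motion stalled, so the axle is at the stop. I'll back off, look, and rise.

Request:
arm_command(motion=[[[0, 0, 0, -0.02, 0, 0, 0], [0, 0, 0, -0.06, 0, 0, 0], [0, 0, 0, -0.1, 0, 0, 0], [0, 0, -0.05, -0.11, 0, 0, 0], [0, 0, -0.1, -0.11, 0, 0, 0]]])

```text
time_s: 4.35
ee_pos: [0.5688, -0.0815, 0.0978]
tool_rot: [[0.999, -0.004, -0.043], [0.043, 0.002, 0.999], [-0.004, -1.0, 0.003]]
force: [-0.1, -0.6, 0.3]
width: 0.0001
```

```bash
python3 go.py -165 -60 220;python3 - <<'E'
from bench import manip
import cv2,numpy as np
from h import *
p,d=manip.camera('side');i=manip.camera_info('side')
cv2.imwrite('pics/s2.png',cv2.resize(p[160:270,180:310,::-1],None,fx=6,fy=5,interpolation=cv2.INTER_CUBIC))
m=mask(p,(12,90,60),(30,255,255),(240,215,290,256));c,n=cen(m);print(c,n,onz(i['K'],i['world_from_camera'],c,.062))
E
```

```text
t 4.35 fix pos mm [  -1.6 -192.6   97.8] F [-0.1 -0.6  0.3]
row [-0.3279 -0.2425  0.2655] [-0.0004 -0.0001 -0.0006] dist 0.24333287513502447
[267.85454545 231.01818182] 55 [0.56731427 0.00098348 0.062     ]
```

View pics/s2.png

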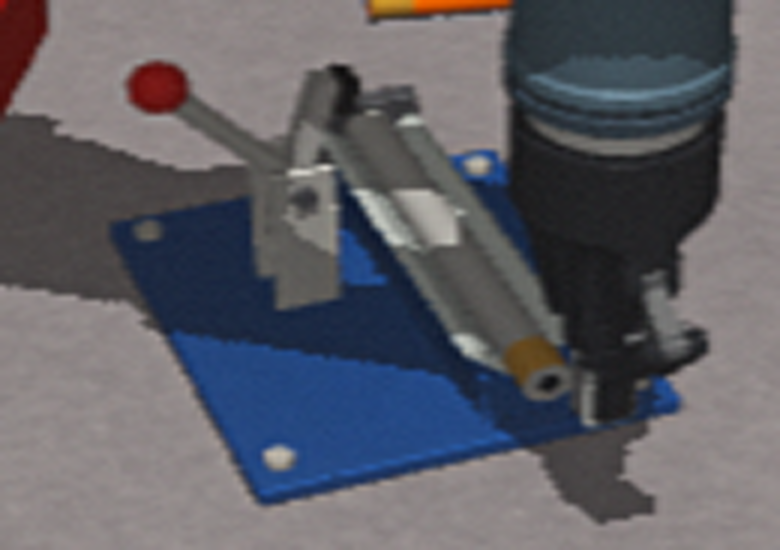

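The axle sits in the V with a short overhang and the lever is still open (knob at crop pixel 158,88). Next I move behind the knob.

Request:
arm_command(motion=[[[0, -0.07, -0.1, 0.05, 0, 0, 0], [0, -0.15, -0.2, 0.1, 0, 0, 0], [0, -0.22, -0.242, 0.17, 0, 0, 0], [0, -0.29, -0.242, 0.24, 0, 0, 0], [0, -0.328, -0.242, 0.266, 0, 0, 0]]])

```text
time_s: 4.9
ee_pos: [0.4033, 0.0427, 0.22]
tool_rot: [[0.999, 0.001, -0.044], [0.044, 0.001, 0.999], [0.001, -1.0, 0.001]]
force: [0.1, 1.1, 0.2]
width: -0.0001
```

```bash
python3 go.py -170 30 148
```

```text
t 4.9 fix pos mm [-161.5  -61.3  220. ] F [0.2 1.1 0.2]
row [-0.0171  0.1442  0.1825] [-0.0002  0.      0.0002] dist 0.11661209316227317
```

Request:
arm_command(motion=[[[0, -0.01, 0.03, 0.05, 0, 0, 0], [0, -0.016, 0.07, 0.1, 0, 0, 0], [0, -0.016, 0.11, 0.15, 0, 0, 0], [0, -0.016, 0.144, 0.182, 0, 0, 0], [0, -0.016, 0.144, 0.182, 0, 0, 0]]])

```text
time_s: 5.4
ee_pos: [0.3894, 0.1336, 0.1446]
tool_rot: [[0.999, -0.006, -0.047], [0.047, 0.001, 0.999], [-0.006, -1.0, 0.001]]
force: [-1.1, 0.1, -0.1]
width: 0.0002
```

```bash
python3 go.py -100 30 148;python3 - <<'E'
from bench import manip
import cv2
p,d=manip.camera('side')
cv2.imwrite('pics/s3.png',cv2.resize(p[120:270,150:310,::-1],None,fx=4,fy=4,interpolation=cv2.INTER_CUBIC))
E
```

```text
t 5.4 fix pos mm [-171.5   30.1  144.6] F [-1.   0.1 -0.1]
row [ 0.1429 -0.0077 -0.0007] [-0.0002  0.0005 -0.001 ] dist 0.07153422907123921
```

View pics/s3.png

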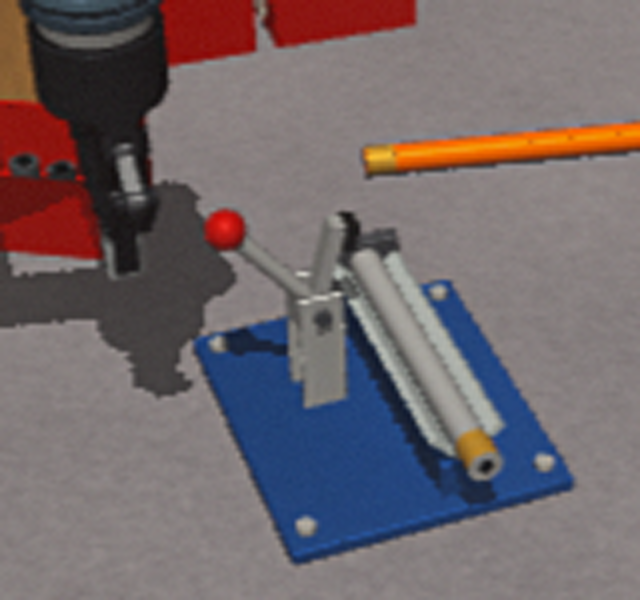

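The axle meets the dark stop plate, and the fingertips are behind the knob on the -x side. Now I push +x.

Request:
arm_command(motion=[[[0, 0.03, 0, 0, 0, 0, 0], [0, 0.06, 0, 0, 0, 0, 0], [0, 0.09, 0, 0, 0, 0, 0], [0, 0.12, 0, 0, 0, 0, 0], [0, 0.14, 0, 0, 0, 0, 0]]])

```text
time_s: 5.95
ee_pos: [0.4619, 0.1344, 0.1479]
tool_rot: [[0.999, -0.003, -0.044], [0.044, 0.0, 0.999], [-0.003, -1.0, 0.001]]
force: [-5.5, 0.1, 3.7]
width: 0.0
```

```bash
python3 go.py -60 30 148
```

```text
t 5.95 fix pos mm [-99.   27.8 147.9] F [-5.5  0.3  3.7]
row [ 0.078  -0.0005  0.0044] [-0.0001  0.     -0.0005] dist 0.03905726184796721
```

Request:
arm_command(motion=[[[0, 0.015, 0, 0, 0, 0, 0], [0, 0.03, 0, 0, 0, 0, 0], [0, 0.045, 0, 0, 0, 0, 0], [0, 0.06, 0, 0, 0, 0, 0], [0, 0.06, 0, 0, 0, 0, 0]]])

```text
time_s: 6.45
ee_pos: [0.4936, 0.136, 0.1475]
tool_rot: [[0.999, 0.001, -0.044], [0.044, 0.0, 0.999], [0.001, -1.0, -0.0]]
force: [0.3, -0.0, 0.2]
width: 0.0001
```

```bash
python3 go.py -130 30 200;python3 - <<'E'
from bench import manip
import cv2
p,d=manip.camera('side')
cv2.imwrite('pics/s4.png',cv2.resize(p[120:270,150:310,::-1],None,fx=4,fy=4,interpolation=cv2.INTER_CUBIC))
E
```

```text
t 6.45 fix pos mm [-67.2  28.  147.5] F [ 0.3 -0.   0.2]
row [-0.1254 -0.1053  0.004 ] [0.     0.     0.0002] dist 0.08186956111224447
```

View pics/s4.png

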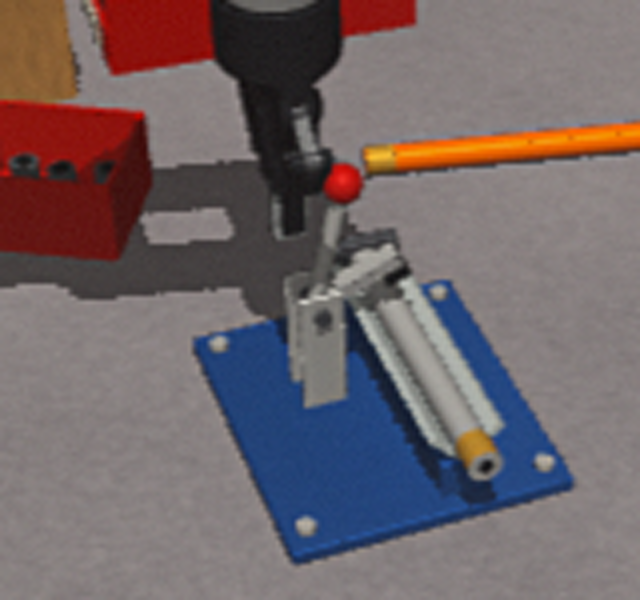

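The lever is past centre (knob at 343,183), there is no force on the tool, and it is swinging shut. I retreat.

Request:
arm_command(motion=[[[0, -0.03, 0, 0, 0, 0, 0], [0, -0.06, -0.02, 0, 0, 0, 0], [0, -0.1, -0.06, 0, 0, 0, 0], [0, -0.125, -0.1, 0, 0, 0, 0], [0, -0.125, -0.1, 0, 0, 0, 0]]])

```text
time_s: 7.0
ee_pos: [0.4302, 0.1337, 0.1996]
tool_rot: [[0.999, 0.004, -0.045], [0.045, 0.0, 0.999], [0.004, -1.0, -0.0]]
force: [0.5, 0.7, 0.5]
width: -0.0001
```

```bash
python3 go.py
python3 - <<'E'
from bench import manip
import cv2
from h import *
p,d=manip.camera('side');i=manip.camera_info('side')
cv2.imwrite('pics/s5.png',cv2.resize(p[120:270,150:310,::-1],None,fx=4,fy=4,interpolation=cv2.INTER_CUBIC))
m=mask(p,(0,150,80),(6,255,255),(222,150,262,215));c,n=cen(m)
print(c,n,onz(i['K'],i['world_from_camera'],c,.157))
E
```

```text
t 7.0 fix pos mm [-130.7   28.5  199.6] F [0.5 0.6 0.5]
[247.79452055 167.60273973] 73 [0.56248039 0.14352358 0.157     ]
```

View pics/s5.png

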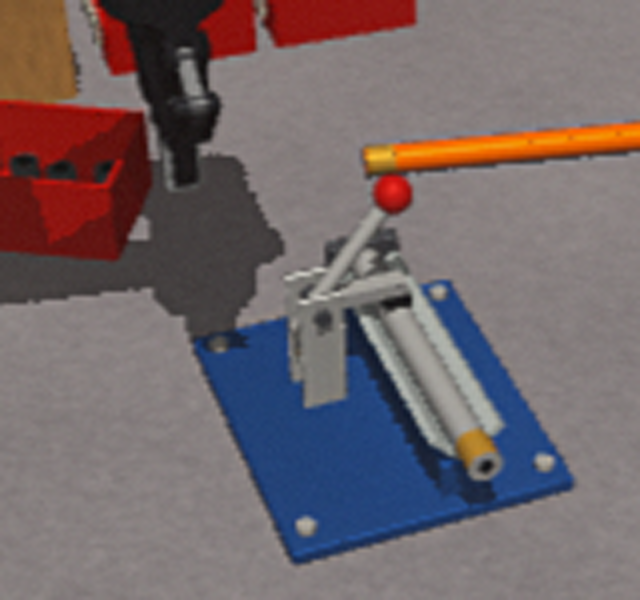

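The lever is shut: the knob measures at fixture (+1, 32) mm, where about (-1, 30) is expected. The arm lies across the axle. I let it settle and hand in.

Request:
arm_command(motion=[[[0, 0, 0, 0, 0, 0, 0], [0, 0, 0, 0, 0, 0, 0], [0, 0, 0, 0, 0, 0, 0], [0, 0, 0, 0, 0, 0, 0], [0, 0, 0, 0, 0, 0, 0]]])

```text
time_s: 7.55
ee_pos: [0.4298, 0.1334, 0.1968]
tool_rot: [[0.999, -0.001, -0.044], [0.044, -0.0, 0.999], [-0.001, -1.0, 0.0]]
force: [0.6, 0.1, 0.2]
width: -0.0
```

```bash
python3 -c "
from bench import manip
s=manip.sense();print(s['time_s'],s['force'],s['ee_pos']);print(manip.hand_in())"
```

```text
7.55 [0.56642771 0.14363529 0.23073258] [0.42976045 0.13344986 0.19676477]
the job is handed in; nothing more can be done
None
```

I pushed the axle about 41 mm along its V cradle to the stop with the closed fingers. I then pushed the lever knob over centre, backed the arm clear and handed the job in at 7.55 s.

- **Axle:** sliding took about 5–6 N. At the end the force rose to 17 N and motion stalled within about 3 mm of the predicted home position. The pictures show the axle lying in the V against the stop.
- **Clamp:** the knob measured at fixture (+1, 32) mm, where about (-1, 30) is expected when shut. The arm lies level across the axle with the foot on it.
- **Robot:** it touches nothing, with under 1 N on the tool.
- **Disagreement:** the side view put the axle's travel at about 47 mm against the 41 mm estimated from the wrist view. I put this down to low resolution and shading on the small brass patch, and relied on the stall at the stop.
- **Not checked:** I did not measure the foot's pressing force directly, nor re-measure the bystanders. The arm's path kept clear of them.

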